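# Swap out the spent column from a guarded carousel

## Robot

A 6-joint arm with a two-finger parallel gripper is mounted at the origin on the work surface. World frame = base frame: x ahead of the robot, y to its left, z up, the work surface at z = 0. Lengths are in m, angles in rad, forces in N, time in s.
With the tool pointing down it reaches from about 0.25 to 0.775 m from the base axis. Payload 4 kg.
Tool frame: the origin (TCP) lies midway between the tips of the shut fingers; the grasp point (between the pads) lies 19 mm behind it (robot.tcp_to_grasp is the distance from the TCP to the grasp point, in m); x points along the fingers, y is the direction in which the jaws open and shut, and the axes are right-handed (so a half turn about x gives the same grasp; the last joint's range is limited). The gripper opens to 94 mm and grips with 3 to 60 N. Pads are 16 mm wide; open, the fingers measure 119 mm over their backs; the gripper's body (75 mm by 177 mm) begins 78 mm behind the grasp point.
Start: joints at [1.208, 0.087, 1.371, -0, 1.684, -0.103], TCP at [0.141, 0.532, 0.206] pointing down, gripper open.
Joint ranges: [-3.1, 3.1], [-0.76, 2.03], [0.27, 2.55], [-1.08, 4.22], [0.17, 2.65], [-2.57, 2.57]. Speed limits (rad/s): [2.79, 2.79, 3.14, 3.14, 3.14, 3.14].

## Interface

Orientations are given as [roll, pitch, yaw] about the fixed x, y, z axes, in that order (R = Rz(yaw) Ry(pitch) Rx(roll)).
In Python, from bench import robot gives the robot as it stands.
- The arm moves only by the tool send_rows, never from a script. Its argument "increments" is a list of rows, each a list of 5 numbers: the opening, from -1 (shut) to 1 (fully open), so that 0 is half open, then the shift along the tool's x, y, z in m, then the turn about the tool's x in rad. In form: [[hand, tx, ty, tz, roll], ...]. A call has 1 to 5 rows; each row is the pose to reach, as a shift and turn from the pose commanded when the call began, along the tool's axes at that moment; what a row does not reach only later rows make up. A row lasts 1/12 s, in which the tool goes at most 41.7 mm and 7.16 degrees, less where a joint would pass 70% of its speed; a pose out of reach is approached as far as the arm can. A call with a gripper value outside its range is refused whole. The fingers move at their own pace and stop on an object; the grip force is fixed at half the most. Time passes only in rows, so rows that repeat a pose let the fingers close. It gives the time, the measured TCP pose, the force and the opening at its end, in the units of the state.
- robot.get_obs(): the state, without advancing time (a new reading comes with each control period).
- robot.snapshot(name): name is "scene" or "top"; returns a dict with "image" (420x560x3 uint8, red, green, blue), "intrinsics" (3x3 intrinsics, pixels), "k1" (the pictures are not rectified: a ray, as slopes to the right and down, at radius r is drawn at 1 + k1 r^2 times it, then the intrinsics apply), "world_from_camera" (4x4, takes a point from camera to world coordinates). Camera axes: x right, y down, z forward; pixel columns grow to the right and rows downward; lengths in m; the calibration is good to about 2 mm. A picture is of the moment at which its call begins. There is no depth.
- robot.close_job(): hands the job in, once; it reports no verdict.
The state is a dict: "time": time; "joint_positions": joint angles; "qvel": joint speeds; "joint_torque": joint torques, N m; "tool_pos": TCP position; "ee_rot": TCP orientation; "wrist_force": force on the tool from outside, world axes, zero at the start; "wrist_torque": the same for the moment, N m; "width": finger opening in m.
Only numpy, scipy, OpenCV 4.12 (cv2) and the standard library are available. Lean on these libraries where they do the work, as an engineer would, in place of code of your own. Each camera call takes 0.05 s, during which the arm holds its last target.

## Task

Take the spent column with the orange caps out of the extraction carousel: push the centre knob in and, keeping it pressed (never force it round), turn it until the guard's opening stands over that column and the knob springs back out. Then lift the orange column out and set it down gently, standing upright, in the steel tray; do not drop it. Leave the guard there, the white column in its cup, and the bottle, jar and beaker where they stand.

Things in the scene. Friction and masses are not known exactly. Their poses are not given: they have to be found in the camera images.
- carousel: Round extraction carousel fixed to the bench: blue foot 270 mm across, steel deck 18 mm high, white core 90 mm across, 88 mm high. Origin: on the bench, on the axis of knob and guard; z up; -x is the parked direction of the opening. Two black cups (38 mm across, rim 40 mm above the bench) stand 95 mm from the axis, 75 degrees either side of -x, each with a column; which has the orange one varies.
- well_left (a point): Centre of the inner floor of the cup on the carousel's +y side, 21 mm above the bench; bore 32 mm (3 mm of play around a column). The opening stands over it at guard joint -1.309 rad.
- well_right (a point): Centre of the inner floor of the cup on the carousel's -y side, 21 mm above the bench; bore 32 mm. The opening stands over it at guard joint +1.309 rad.
- guard (a joint): Angle of guard and knob together about the vertical, rad, positive anticlockwise seen from above; 0 = parked (start within 0.04), both columns covered. Locks at -1.309, 0 and +1.309 with 0.05 rad of play; end stops 0.05 beyond the outer two. Locked unless the knob is pressed at least 5 mm in; then it turns lightly (under 0.1 N m).
- selector (a joint): How far the knob is pushed in, m: 0 = fully out, 0.008 = fully in. Sprung outwards: 6 N to start, 9.2 N fully in. Let go between positions it stays about 5 mm in; let go at a position it springs fully out and locks.
- knob_grip (a point): Grip point of the knob on its axis, 139 mm above the bench when out; x axis along the bar, whose -x end (white mark) points to the opening. Blue bar 52 mm long, 14 mm thick, 30 mm high (top 11 mm above this point) on a black flange 60 mm across, its top 19 mm below this point: fingertips can press the flange while gripping the bar. Turns with the guard, sinks when pressed.
- opening (a point): Centre of the guard's opening, 95 mm from the axis, 96 mm above the bench; turns with the guard, -x outwards. Guard: clear disc 260 mm across, underside 94 mm and top 98 mm above the bench (columns end 7 mm below it), with an 80 degree sector cut out, open to the rim, its two edges dark blue.
- spent_column: The spent column, loose, upright in one of the cups: two orange caps 26 mm across (lower 16 mm high, upper 20 mm high) on a sand-coloured tube 23 mm across; 66 mm tall overall, about 50 g. Origin: centre of its underside, z up.
- good_column: The column to leave in its cup: the same shape and size with white caps and a pale tube. Origin: centre of its underside, z up.
- tray: Square open steel tray fixed to the bench, 150 x 150 mm outside, walls 4 mm thick and 25 mm high above the bench, flat floor 4 mm above the bench. Origin: on the bench at its centre, axes along its sides.
- amber_bottle: Loose amber bottle with blue cap, 84 mm across, 190 mm tall; bystander. Origin: centre of its underside.
- reagent_jar: Loose small amber jar with white cap, 54 mm across, 75 mm tall; bystander. Origin: centre of its underside.
- beaker: Loose empty glass beaker, 72 mm across, 90 mm tall; bystander. Origin: centre of its underside.
Not all that is in view belongs to the job. Several things have the shape of the tray; the one meant has the colours described above.

How it is judged:
By the outcome, as a careful person would: the job done as asked, in the order asked, and still so for the second after the job is handed in, with the robot touching nothing.
It also fails if it takes over 54 s, if anything falls off the work surface, if the arm or the gripper's body presses on something with over 40 N, if the wrist force passes 120 N, or if a joint passes its speed limit or range.

## Working session

There is one attempt and no reset: what is moved stays moved. The work goes in short steps, Python scripts to look and compute and a tool call to move; the robot and the scene stay as the last step left them, time stands still between calls to the robot, and variables do not carry over. Pictures are saved under pics/ and viewed, and the job is handed in when it is done.

Besides the shell and the picture viewer there is one more tool, called after "Call:" by a JSON object that holds its "op" and its "data", one argument or row to a line. send_rows: Moves the arm, as the interface text tells. Its arguments: {"type":"object","properties":{"increments":{"type":"array"}},"required":["increments"]}

```bash
mkdir -p pics; ls; python3 - <<'E'
from bench import robot
import cv2, numpy as np
o=robot.get_obs(); print(o)
print(robot.tcp_to_grasp)
for n in ("scene","top"):
    s=robot.snapshot(n); cv2.imwrite(f"pics/{n}0.png",s["image"][:,:,::-1]); print(n,s["intrinsics"],s["k1"],s["world_from_camera"])
E
```

```text
pics
{'time': 0.0, 'joint_positions': array([ 1.20789392e+00,  8.79444364e-02,  1.37221354e+00, -4.49291629e-06,
        1.68359057e+00, -1.03098147e-01]), 'qvel': array([-0.00058617,  0.00037073, -0.00051797,  0.00067395, -0.00070467,
       -0.00081794]), 'joint_torque': array([-6.35636061e-04, -3.40192223e+01, -3.02424753e+01,  7.15700048e-02,
        3.30420630e-02, -1.71201041e-04]), 'tool_pos': array([0.14110458, 0.53103866, 0.2043306 ]), 'ee_rot': array([-1.67182321,  1.56864042, -1.93162797]), 'wrist_force': array([-0.41321298, -0.04347078, -1.23936013]), 'wrist_torque': array([ 0.06078146, -0.00023489,  0.03105715]), 'width': 0.09410230587227286}
0.0188
scene [[394.70106182   0.         273.15223406]
 [  0.         394.70106182 220.75721892]
 [  0.           0.           1.        ]] -0.037499934396832545 [[ 0.86183568  0.30616986 -0.40435044  1.02314478]
 [ 0.50676097 -0.55251286  0.6617574  -0.85988439]
 [-0.02079865 -0.77523516 -0.63133023  0.8472159 ]
 [ 0.          0.          0.          1.        ]]
top [[418.14726629   0.         281.66186958]
 [  0.         418.14726629 201.78385208]
 [  0.           0.           1.        ]] -0.1138966935195341 [[-0.02619664 -0.99252413  0.11920397  0.39615712]
 [-0.99960092  0.02726921  0.00737526 -0.07719824]
 [-0.01057072 -0.1189632  -0.99284239  1.48321835]
 [ 0.          0.          0.          1.        ]]
```

View pics/scene0.png

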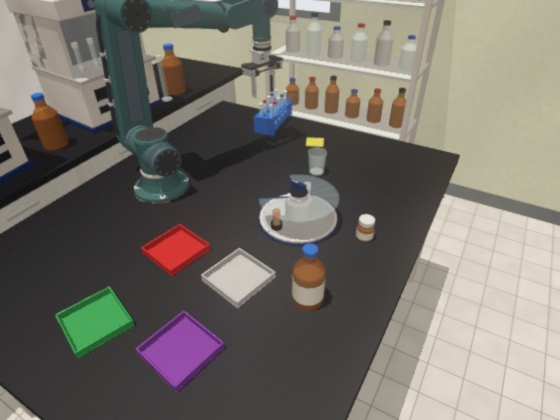

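View pics/top0.png

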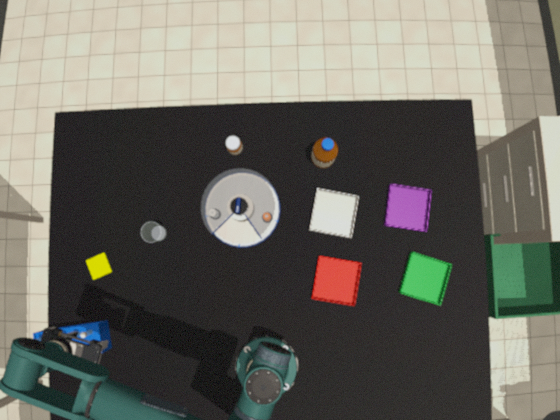

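The top view shows the carousel near (240,208), with the orange column on its right at (267,216) and the white one at (214,213). The steel tray is near (334,212), the bottle near (324,150), the jar near (233,143) and the beaker near (152,231). I'll enlarge it next.

```bash
cat > h.py <<'E'
import numpy as np, cv2
from bench import robot
def pix2ray(s,u,v):
    K=s["intrinsics"]; k=s["k1"]
    p=cv2.undistortPoints(np.array([[[u,v]]],float),K,np.array([k,0,0,0.]))[0,0]
    T=s["world_from_camera"]; return T[:3,3],T[:3,:3]@np.array([p[0],p[1],1])
def at(s,u,v,z):
    o,d=pix2ray(s,u,v); return o+d*(z-o[2])/d[2]
def proj(s,P):
    T=np.linalg.inv(s["world_from_camera"]); P=np.atleast_2d(P)
    r=cv2.Rodrigues(T[:3,:3])[0]
    return cv2.projectPoints(P.astype(float),r,T[:3,3],s["intrinsics"],np.array([s["k1"],0,0,0.]))[0][:,0]
def crop(s,x0,y0,x1,y1,f,name):
    im=cv2.resize(s["image"][y0:y1,x0:x1,::-1],None,fx=f,fy=f,interpolation=cv2.INTER_CUBIC)
    for x in range((x0+9)//10*10,x1,10): cv2.putText(im,str(x),((x-x0)*f,9),0,.33,(0,255,255)); cv2.line(im,((x-x0)*f,10),((x-x0)*f,16),(0,255,255))
    for y in range((y0+9)//10*10,y1,10): cv2.putText(im,str(y),(0,(y-y0)*f+4),0,.33,(0,255,255)); cv2.line(im,(24,(y-y0)*f),(30,(y-y0)*f),(0,255,255))
    cv2.imwrite("pics/"+name,im)
E
python3 - <<'E'
from h import *
s=robot.snapshot("top"); crop(s,195,160,290,255,6,"c1.png"); crop(s,300,175,370,245,8,"c2.png")
s=robot.snapshot("scene"); crop(s,245,165,355,250,7,"c3.png")
E
```

```text
(no output)
```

View pics/c1.png

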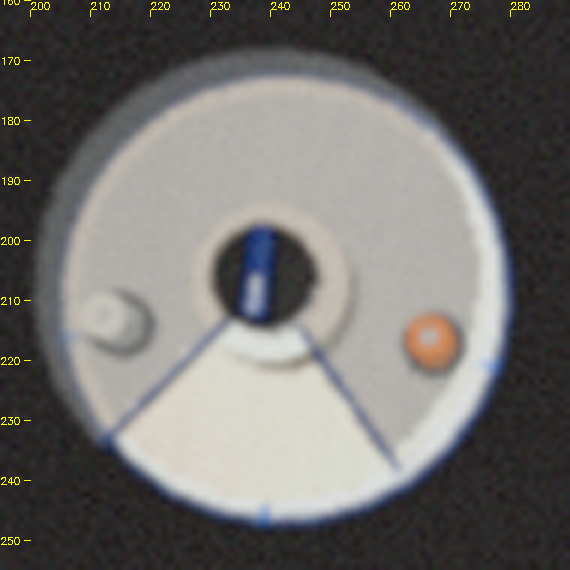

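View pics/c2.png

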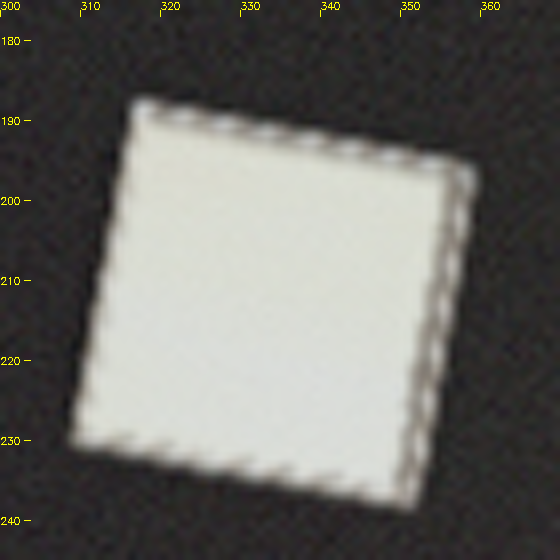

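View pics/c3.png

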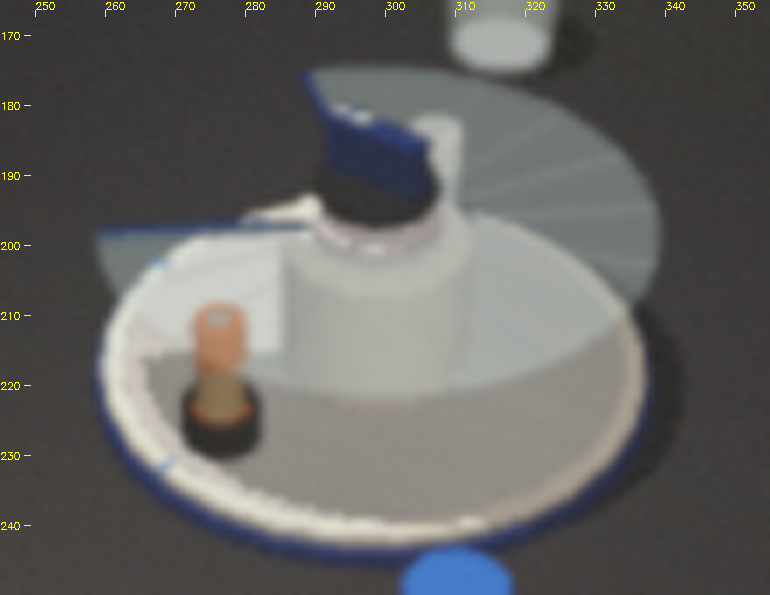

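```bash
cat > fit.py <<'E'
from h import *
from scipy.optimize import least_squares
t=robot.snapshot("top"); s=robot.snapshot("scene")
def P(c,r,a,z): return [c[0]+r*np.cos(a),c[1]+r*np.sin(a),z]
d=np.deg2rad
def model(p):
    c=p[:2]; th=p[2]; g=th+p[3]; a=np.pi
    L=[P(c,.026,g+a,.150),P(c,.026,g,.150),P(c,.130,g+a-d(40),.098),P(c,.130,g+a+d(40),.098)]
    w=[P(c,.095,th+a+d(75),.087),P(c,.095,th+a-d(75),.087)]
    return L,w
tp=np.array([(237.2,213.5),(239,197),(210.5,233.5),(259.7,237.8),(266.3,216),(213,213)])
sp=np.array([(291,180),(304.5,185.5),(287.5,175.2),(258.5,198),(275.8,210.2)])
def res(p):
    L,w=model(p); 
    tt=proj(t,np.array(L+w)); 
    return np.r_[(tt-tp).ravel(), (proj(s,np.array(L+w[:1]))-sp).ravel()]
p=least_squares(res,[.4,.03,0,0],loss="soft_l1").x
print(p,res(p).round(1).reshape(-1,2))
L,w=model(p); print("orange(right)",np.array(w)[0])
print("tray corners")
c=np.array([at(t,u,v,.025) for u,v in [(316.5,187.2),(359.3,195),(351.5,238.5),(308.5,230.5)]]);print(c.round(4),c.mean(0),np.linalg.norm(c-np.roll(c,1,0),axis=1))
for n,u,v,z in [("bottle",328,144.5,.19),("jar",233,143,.075),("beaker",153,231,.045)]: print(n,at(t,u,v,z))
for n,u,v in [("bar-",237.2,213.5),("bar+",239,197)]: print(n,at(t,u,v,.15))
# scene tray centre
E
python3 fit.py
```

```text
[ 0.54935997  0.07411065 -0.08270715 -0.04768553] [[-0.4 -0.4]
 [-0.3  0.1]
 [ 0.8  0.4]
 [ 1.4  1.4]
 [ 0.4 -0. ]
 [-0.6 -0.1]
 [ 0.6  0. ]
 [ 0.5 -0.1]
 [ 0.9 -0.2]
 [-0.5 -0.4]
 [-0.2  0.3]]
orange(right) [ 0.5172754  -0.01530737  0.087     ]
tray corners
[[ 0.6197 -0.1906  0.025 ]
 [ 0.5878 -0.3407  0.025 ]
 [ 0.4358 -0.3062  0.025 ]
 [ 0.4679 -0.1572  0.025 ]] [ 0.5277837 -0.2486773  0.025    ] [0.1553623  0.15346512 0.15589307 0.15242311]
bottle [ 0.73048197 -0.21945279  0.19      ]
jar [0.7751182  0.09658919 0.075     ]
beaker [0.4785865  0.38467404 0.045     ]
bar- [0.52229696 0.07631518 0.15      ]
bar+ [0.57552868 0.06976137 0.15      ]
```

```bash
cat >> h.py <<'E'
from scipy.spatial.transform import Rotation as Ro
def st():
    o=robot.get_obs(); R=Ro.from_euler('xyz',o['ee_rot']).as_matrix(); return o,R
def togo(target,yaw_y=None):
    o,R=st(); print("t",o['time'],"pos",o['tool_pos'].round(4),"F",o['wrist_force'].round(1),"w",o['width'],"q",o['joint_positions'].round(3))
    print("shift tool",(R.T@(np.array(target)-o['tool_pos'])).round(4))
    y=R[:,1]; print("R x",R[:,0].round(3),"y ang",np.arctan2(y[1],y[0]).round(4))
    if yaw_y is not None:
        e=yaw_y-np.arctan2(y[1],y[0]); print("roll",-((e+np.pi/2)%np.pi-np.pi/2))
E
python3 - <<'E'
from h import *
togo([.549,.074,.19],np.pi/2-.127)
E
```

```text
t 0.3 pos [0.1412 0.5314 0.2051] F [ 0.   0.5 -0.5] w 0.09383294388327945 q [ 1.208  0.087  1.371  0.     1.684 -0.103]
shift tool [ 0.0153 -0.3373  0.5116]
R x [-0.    -0.001 -1.   ] y ang 1.311
roll -0.1327784825699736
```

Call:
{"op": "send_rows", "data": {
  "increments": [
    [0.2,0.001,-0.0225,0.034,0],
    [0.2,0.002,-0.045,0.068,0],
    [0.2,0.003,-0.0675,0.102,0],
    [0.2,0.004,-0.09,0.136,0],
    [0.2,0.005,-0.1125,0.17,0]
  ]
}}

```text
time: 0.72
tool_pos: [0.2774, 0.3777, 0.2005]
ee_rot: [0.891, 1.57, 0.632]
wrist_force: [0.1, 0.9, 0.3]
width: 0.0639
```

Call:
{"op": "send_rows", "data": {
  "increments": [
    [0.2,0.001,-0.0225,0.034,0],
    [0.2,0.002,-0.045,0.068,0],
    [0.2,0.003,-0.0675,0.102,0],
    [0.2,0.004,-0.09,0.136,0],
    [0.2,0.005,-0.1125,0.17,0]
  ]
}}

```text
time: 1.13
tool_pos: [0.413, 0.225, 0.1957]
ee_rot: [0.877, 1.57, 0.617]
wrist_force: [0.1, 0.5, -0.2]
width: 0.0565
```

Call:
{"op": "send_rows", "data": {
  "increments": [
    [0.2,0.001,-0.0225,0.034,0],
    [0.2,0.002,-0.045,0.068,0],
    [0.2,0.003,-0.0675,0.102,0],
    [0.2,0.004,-0.09,0.136,0],
    [0.2,0.005,-0.1125,0.17,0]
  ]
}}

```text
time: 1.55
tool_pos: [0.5485, 0.0725, 0.1905]
ee_rot: [0.942, 1.57, 0.682]
wrist_force: [-0.1, -0.0, 0.0]
width: 0.0561
```

Call:
{"op": "send_rows", "data": {
  "increments": [
    [0.2,0,0,0,0.12],
    [0.2,0,0,0,0.24],
    [0.2,0,0,0,0.36],
    [0.2,0,0,0,0.48],
    [0.2,0,0,0,0.6]
  ]
}}

```text
time: 1.97
tool_pos: [0.5475, 0.0741, 0.1902]
ee_rot: [-2.59, 1.57, 2.827]
wrist_force: [-0.4, -0.3, 0.4]
width: 0.0562
```

Call:
{"op": "send_rows", "data": {
  "increments": [
    [0.2,0,0,0,0.12],
    [0.2,0,0,0,0.24],
    [0.2,0,0,0,0.36],
    [0.2,0,0,0,0.48],
    [0.2,0,0,0,0.6]
  ]
}}

```text
time: 2.38
tool_pos: [0.5474, 0.0744, 0.1904]
ee_rot: [-2.329, 1.571, 2.488]
wrist_force: [0.5, 0.6, -0.1]
width: 0.0562
```

Call:
{"op": "send_rows", "data": {
  "increments": [
    [0.2,0,0,0,0.12],
    [0.2,0,0,0,0.24],
    [0.2,0,0,0,0.36],
    [0.2,0,0,0,0.48],
    [0.2,0,0,0,0.6]
  ]
}}

```text
time: 2.8
tool_pos: [0.5474, 0.0744, 0.1904]
ee_rot: [-1.592, 1.571, 2.625]
wrist_force: [0.7, -0.3, -0.7]
width: 0.0564
```

Call:
{"op": "send_rows", "data": {
  "increments": [
    [0.2,0,0,0,0.12],
    [0.2,0,0,0,0.24],
    [0.2,0,0,0,0.36],
    [0.2,0,0,0,0.48],
    [0.2,0,0,0,0.6]
  ]
}}

```text
time: 3.22
tool_pos: [0.5474, 0.0744, 0.1904]
ee_rot: [-0.944, 1.571, 2.673]
wrist_force: [-0.1, -1.3, 0.0]
width: 0.0566
```

Call:
{"op": "send_rows", "data": {
  "increments": [
    [0.2,0,0,0,0.12],
    [0.2,0,0,0,0.24],
    [0.2,0,0,0,0.36],
    [0.2,0,0,0,0.48],
    [0.2,0,0,0,0.609]
  ]
}}

```text
time: 3.63
tool_pos: [0.5474, 0.0744, 0.1904]
ee_rot: [-0.487, 1.571, 2.526]
wrist_force: [0.3, -0.0, -0.2]
width: 0.0565
```

```bash
python3 - <<'E'
from h import *
togo([.549,.074,.19],np.pi/2-.127)
t=robot.snapshot("top");crop(t,190,150,300,250,6,"d1.png")
t=robot.snapshot("scene");crop(t,245,135,355,250,6,"d2.png")
togo([.549,.074,.122],np.pi/2-.127)
E
```

```text
t 3.6333 pos [0.5474 0.0744 0.1904] F [ 0.3 -0.  -0.2] w 0.05653393812253919 q [0.032 0.096 1.391 0.    1.655 1.732]
shift tool [ 0.0004  0.0002 -0.0016]
R x [-0.  0. -1.] y ang -1.7
roll -0.0022034122023422142
t 3.7333 pos [0.5474 0.0744 0.1904] F [ 0.6 -0.1 -0. ] w 0.056727306334568406 q [0.032 0.096 1.391 0.    1.655 1.726]
shift tool [ 0.0684  0.0002 -0.0016]
R x [-0.  0. -1.] y ang -1.6938
roll 0.004043733511803538
```

View pics/d2.png

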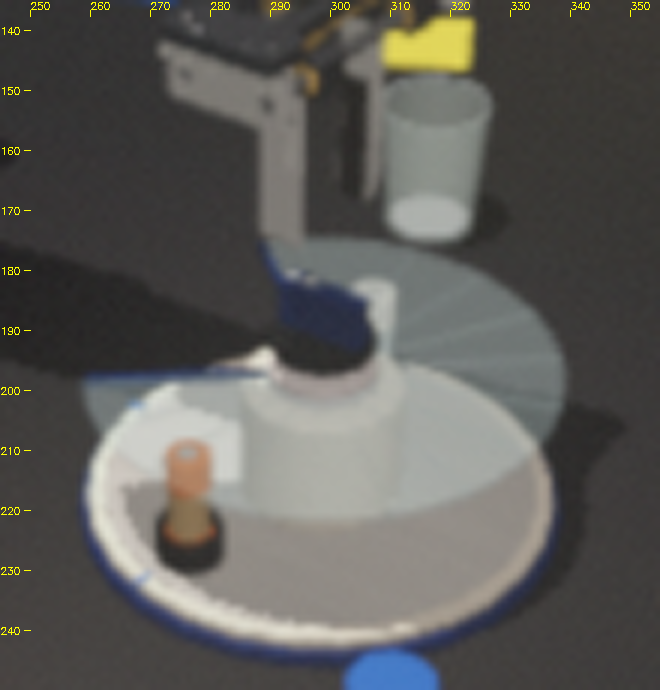

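View pics/d1.png

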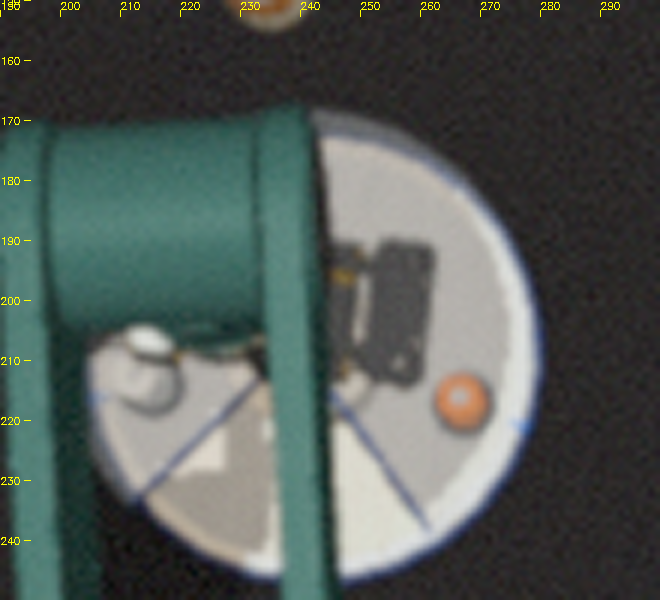

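The gripper hangs over the knob, with fingertips near (292,175) and (310,168) in the scene view, one either side of the bar at (295–306,182–190). Next I descend and grip.

Call:
{"op": "send_rows", "data": {
  "increments": [
    [0.2,0.02,0,-0.0015,0],
    [0.2,0.04,0,-0.0015,0],
    [0.2,0.055,0,-0.0015,0],
    [0.2,0.067,0,-0.0015,0],
    [0.2,0.067,0,-0.0015,0]
  ]
}}

```text
time: 4.15
tool_pos: [0.5481, 0.0742, 0.121]
ee_rot: [0.112, 1.568, 3.133]
wrist_force: [-0.6, -0.3, 0.1]
width: 0.0564
```

Call:
{"op": "send_rows", "data": {
  "increments": [
    [-1,0,0,0,0],
    [-1,0,0,0,0],
    [-1,0,0,0,0],
    [-1,0,0,0,0],
    [-1,0,0,0,0]
  ]
}}

```text
time: 4.57
tool_pos: [0.5494, 0.0742, 0.1243]
ee_rot: [-2.908, 1.569, 0.11]
wrist_force: [-0.7, 1.2, 0.3]
width: 0.0267
```

Call:
{"op": "send_rows", "data": {
  "increments": [
    [-1,0,0,0,0],
    [-1,0,0,0,0],
    [-1,0,0,0,0],
    [-1,0,0,0,0],
    [-1,0,0,0,0]
  ]
}}

```text
time: 4.98
tool_pos: [0.549, 0.0735, 0.1238]
ee_rot: [1.919, 1.57, -1.346]
wrist_force: [-0.9, -2.7, 2.4]
width: 0.0136
```

```bash
python3 - <<'E'
from h import *
togo([.549,.074,.112],np.pi/2-.127)
E
```

```text
t 4.9833 pos [0.549  0.0735 0.1238] F [-0.9 -2.7  2.4] w 0.013618495403686636 q [ 3.100e-02  1.260e-01  1.491e+00 -1.000e-03  1.525e+00  1.726e+00]
shift tool [ 0.0118 -0.0005  0.0001]
R x [ 0.    -0.001 -1.   ] y ang -1.6944
roll 0.0033574563679454883
```

Call:
{"op": "send_rows", "data": {
  "increments": [
    [-1,0.002,0,0,0],
    [-1,0.004,0,0,0],
    [-1,0.006,0,0,0],
    [-1,0.007,0,0,0],
    [-1,0.007,0,0,0]
  ]
}}

```text
time: 5.4
tool_pos: [0.5491, 0.0736, 0.1178]
ee_rot: [2.401, 1.569, -0.864]
wrist_force: [-4.0, -2.8, 7.7]
width: 0.0137
```

Call:
{"op": "send_rows", "data": {
  "increments": [
    [-1,0.001,0,0,0],
    [-1,0.002,0,0,0],
    [-1,0.0025,0,0,0],
    [-1,0.0025,0,0,0]
  ]
}}

```text
time: 5.73
tool_pos: [0.5491, 0.0735, 0.1158]
ee_rot: [2.51, 1.569, -0.756]
wrist_force: [-3.2, -3.8, 8.1]
width: 0.014
```

Call:
{"op": "send_rows", "data": {
  "increments": [
    [-1,0.001,0,0,0],
    [-1,0.002,0,0,0],
    [-1,0.002,0,0,0]
  ]
}}

```text
time: 5.98
tool_pos: [0.5492, 0.0735, 0.1157]
ee_rot: [2.767, 1.568, -0.498]
wrist_force: [-6.3, -4.7, 13.7]
width: 0.0136
```

Call:
{"op": "send_rows", "data": {
  "increments": [
    [-1,0,0,0,-0.05],
    [-1,0,0,0,-0.1],
    [-1,0,0,0,-0.15],
    [-1,0,0,0,-0.15]
  ]
}}

```text
time: 6.32
tool_pos: [0.5492, 0.0732, 0.1157]
ee_rot: [2.447, 1.568, -0.667]
wrist_force: [-5.8, -4.5, 13.5]
width: 0.0137
```

```bash
python3 - <<'E'
from h import *
togo([.549,.074,.112],np.pi/2-.127); print(robot.get_obs()['wrist_torque'])
E
```

```text
t 6.3167 pos [0.5492 0.0732 0.1157] F [-5.8 -4.5 13.5] w 0.013670454568820389 q [ 0.031  0.129  1.504 -0.002  1.506  1.574]
shift tool [ 0.0037 -0.0008  0.0002]
R x [ 0.002 -0.002 -1.   ] y ang -1.5426
roll 0.15521469423351775
[-0.74177223  1.34053917 -0.11730332]
```

Call:
{"op": "send_rows", "data": {
  "increments": [
    [-1,0,0,0,-0.1],
    [-1,0,0,0,-0.2],
    [-1,0,0,0,-0.3],
    [-1,0,0,0,-0.4],
    [-1,0,0,0,-0.5]
  ]
}}

```text
time: 6.73
tool_pos: [0.5495, 0.0721, 0.1157]
ee_rot: [1.694, 1.566, -0.917]
wrist_force: [-4.5, -6.9, 13.4]
width: 0.0137
```

```bash
python3 - <<'E'
from h import *
togo([.549,.074,.112],-.345); print(robot.get_obs()['wrist_torque'])
E
```

```text
t 6.7333 pos [0.5495 0.0721 0.1157] F [-4.5 -6.9 13.4] w 0.013681639455382616 q [ 0.031  0.129  1.504 -0.004  1.506  1.071]
shift tool [ 0.0037 -0.0019 -0.0005]
R x [ 0.003 -0.004 -1.   ] y ang -1.0403
roll -0.6952936116862238
[-1.19338712  1.23438942 -0.10897459]
```

Call:
{"op": "send_rows", "data": {
  "increments": [
    [-1,0,0,0,-0.12],
    [-1,0,0,0,-0.24],
    [-1,0,0,0,-0.36],
    [-1,0,0,0,-0.48],
    [-1,0,0,0,-0.6]
  ]
}}

```text
time: 7.15
tool_pos: [0.5505, 0.0712, 0.1157]
ee_rot: [1.202, 1.563, -0.809]
wrist_force: [-1.6, -9.0, 11.9]
width: 0.014
```

Call:
{"op": "send_rows", "data": {
  "increments": [
    [-1,0,0,0,-0.04],
    [-1,0,0,0,-0.07],
    [-1,0,0,0,-0.07]
  ]
}}

```text
time: 7.4
tool_pos: [0.5507, 0.0711, 0.1157]
ee_rot: [1.159, 1.563, -0.787]
wrist_force: [-1.9, -8.6, 12.1]
width: 0.0141
```

```bash
python3 - <<'E'
from h import *
togo([.549,.074,.112],-.345); print(robot.get_obs()['wrist_torque'])
s=robot.snapshot("scene");crop(s,245,135,355,250,6,"e2.png")
s=robot.snapshot("top");crop(s,195,160,290,255,6,"e1.png")
E
```

```text
t 7.4 pos [0.5507 0.0711 0.1157] F [-1.9 -8.6 12.1] w 0.01406307527084562 q [ 0.03   0.13   1.503 -0.006  1.504  0.405]
shift tool [ 0.0037 -0.0027 -0.0021]
R x [ 0.005 -0.005 -1.   ] y ang -0.3745
roll -0.029533971731912523
[-1.53352362  0.86959167  0.0535402 ]
```

View pics/e2.png

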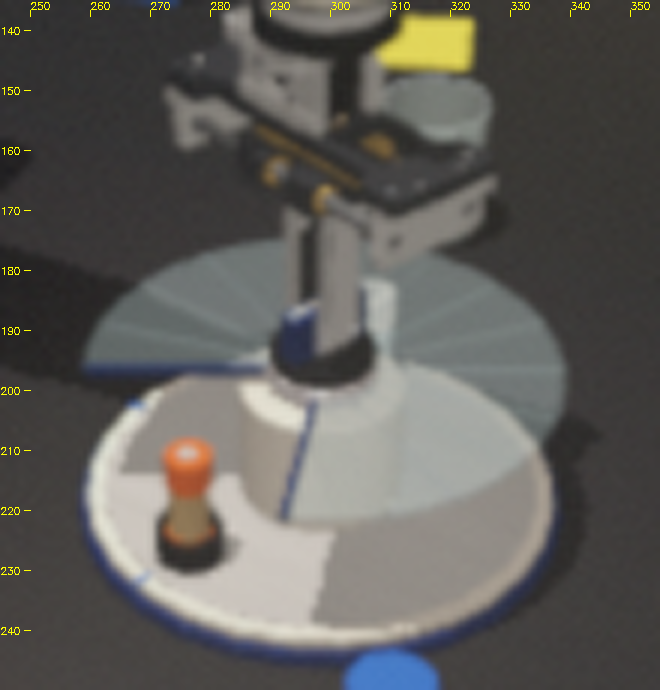

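View pics/e1.png

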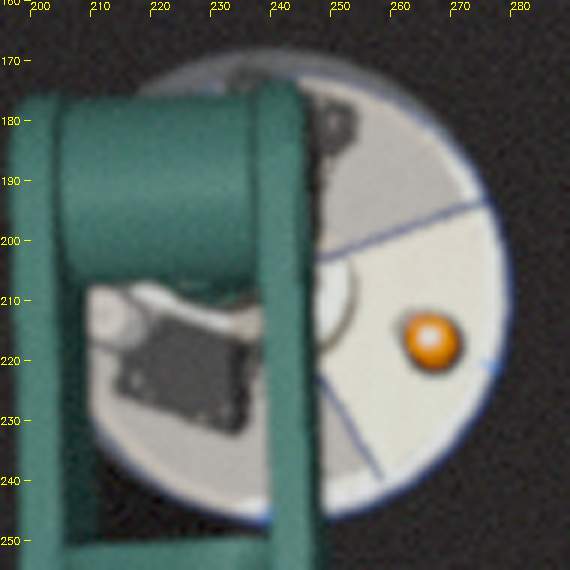

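Both cut edges are visible in the top view: rim ends at about (275,193) and (257,240), with the orange column between them. I'll work out the guard angle from those.

```bash
python3 - <<'E'
from h import *
t=robot.snapshot("top")
c=np.array([.5493,.0741])
for u,v in [(275.5,193),(257.3,240)]:
    p=at(t,u,v,.098); print(p,np.hypot(*(p[:2]-c)),np.arctan2(*(p[:2]-c)[::-1])%(2*np.pi))
p=at(t,266,216,.087)[:2]-c;print(p,np.arctan2(p[1],p[0])%(2*np.pi),np.hypot(*p))
for u,v in[(265.5,212),(275.5,221.5),(239,246)]: print(at(t,u,v,.018),np.arctan2(*(at(t,u,v,.0)[:2]-c)[::-1])%(2*np.pi))
E
```

```text
[ 0.59262667 -0.04707373  0.098     ] 0.12868672132018674 5.055781307465823
[0.43744618 0.01696294 0.098     ] 0.1256022337100754 3.613857996713118
[-0.03204033 -0.08719079] 4.360232916020632 0.0928914276958285
[ 0.53742009 -0.00847201  0.018     ] 4.588894879898019
[ 0.50297522 -0.04285992  0.018     ] 4.343794215748055
[0.42047721 0.08692688 0.018     ] 3.0266128735686517
```

Call:
{"op": "send_rows", "data": {
  "increments": [
    [-1,0,0,0,-0.02],
    [-1,0,0,0,-0.02]
  ]
}}

```text
time: 7.72
tool_pos: [0.5507, 0.0711, 0.1157]
ee_rot: [1.145, 1.563, -0.781]
wrist_force: [-1.5, -9.5, 11.8]
width: 0.0139
```

Call:
{"op": "send_rows", "data": {
  "increments": [
    [-1,-0.003,0,0,0],
    [-1,-0.006,0,0,0],
    [-1,-0.009,0,0,0],
    [-1,-0.011,0,0,0],
    [-1,-0.011,0,0,0]
  ]
}}

```text
time: 8.13
tool_pos: [0.5506, 0.0711, 0.1238]
ee_rot: [0.974, 1.564, -0.952]
wrist_force: [3.0, -8.9, 2.3]
width: 0.0136
```

```bash
python3 - <<'E'
from h import *
togo([.549,.074,.124],-.345); print(robot.get_obs()['wrist_torque'])
E
```

```text
t 8.1333 pos [0.5506 0.0711 0.1238] F [ 3.  -8.9  2.3] w 0.013618216632486512 q [ 0.03   0.126  1.491 -0.005  1.521  0.386]
shift tool [-0.0003 -0.0025 -0.0022]
R x [ 0.004 -0.005 -1.   ] y ang -0.3558
roll -0.010787890504953879
[-1.4241138  -0.08227771  0.01645121]
```

Call:
{"op": "send_rows", "data": {
  "increments": [
    [0,0,0,0,0],
    [0,0,0,0,0],
    [0,0,0,0,0],
    [0,0,0,0,0],
    [0,0,0,0,0]
  ]
}}

```text
time: 8.55
tool_pos: [0.5487, 0.0748, 0.1226]
ee_rot: [-2.052, 1.57, 2.307]
wrist_force: [0.2, 1.3, 0.1]
width: 0.0437
```

Call:
{"op": "send_rows", "data": {
  "increments": [
    [0,-0.02,0,0,0],
    [0,-0.05,0,0,0],
    [0,-0.08,0,0,0],
    [0,-0.08,0,0,0],
    [0,-0.08,0,0,0]
  ]
}}

```text
time: 8.97
tool_pos: [0.5502, 0.0746, 0.2054]
ee_rot: [2.049, 1.566, 0.125]
wrist_force: [-0.4, -0.0, -0.0]
width: 0.0472
```

```bash
python3 - <<'E'
from h import *
togo([.5173,-.0153,.19],-.355); print(robot.get_obs()['wrist_torque'])
s=robot.snapshot("scene");crop(s,245,135,355,250,6,"f2.png")
s=robot.snapshot("top");crop(s,195,160,290,255,6,"f1.png")
E
```

```text
t 8.9667 pos [0.5502 0.0746 0.2054] F [-0.4 -0.  -0. ] w 0.04715245043791773 q [0.032 0.095 1.363 0.    1.679 0.386]
shift tool [0.0152 0.0002 0.0958]
R x [ 0.005  0.001 -1.   ] y ang -0.3535
roll 0.0014744091626128775
[-0.12579626  0.13079957  0.00673627]
```

View pics/f2.png

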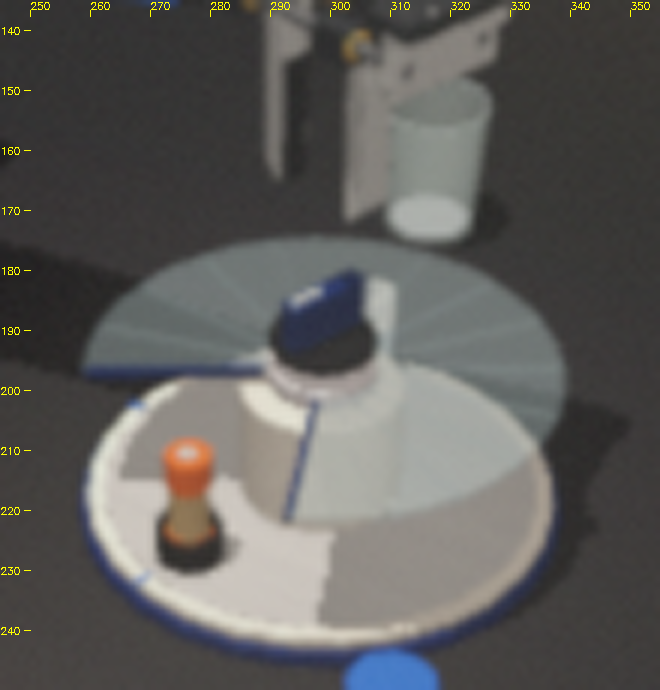

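View pics/f1.png

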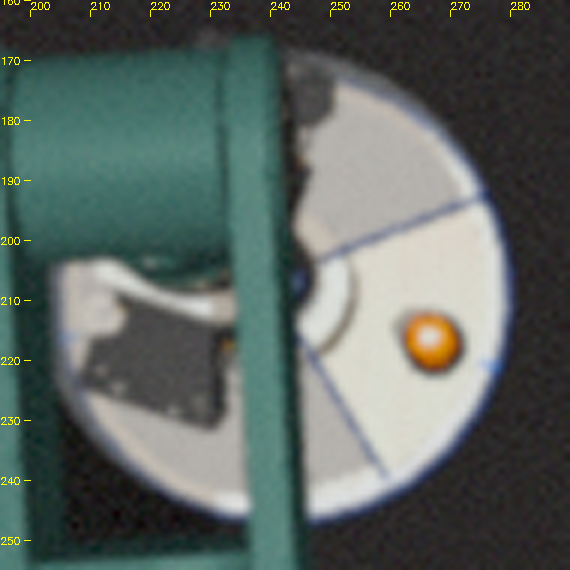

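```bash
python3 - <<'E'
from h import *
s=robot.snapshot("scene")
g=1.215; c=np.array([.5493,.0741]);
for z in(.150,.145):
  u=np.array([np.cos(g),np.sin(g)]);n=np.array([-u[1],u[0]])
  print(z,proj(s,np.array([[*(c+a*.026*u+b*.007*n),z] for a,b in((-1,-1),(-1,1),(1,1),(1,-1))])).round(1).tolist())
crop(s,280,170,320,205,16,"g.png")
t=robot.snapshot("top");crop(t,255,205,285,230,20,"g2.png")
for z in (.087,):print(at(t,265.8,216.2,z))
print(proj(t,[[.5173,-.0153,.087]]),proj(s,[[.5173,-.0153,.087]]))
E
```

```text
0.15 [[293.5, 186.7], [290.6, 184.8], [302.8, 178.8], [305.8, 180.6]]
0.145 [[293.5, 188.0], [290.6, 186.1], [302.7, 180.1], [305.7, 182.0]]
[ 0.51660525 -0.01240537  0.087     ]
[[266.65820507 215.97039493]] [[275.64684722 210.54485432]]
```

View pics/g.png

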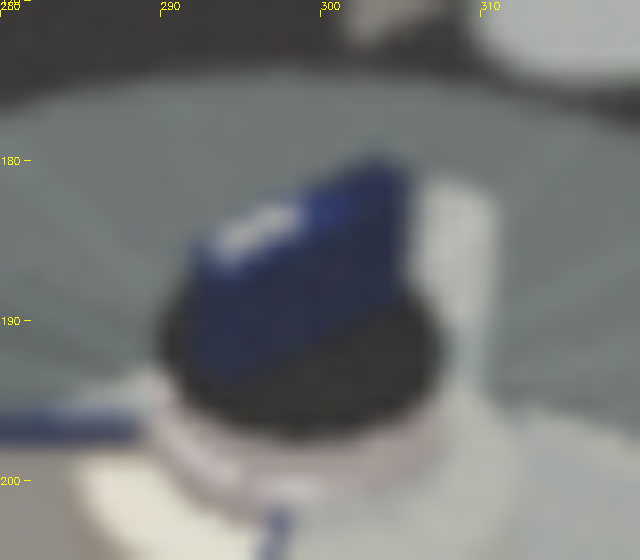

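View pics/g2.png

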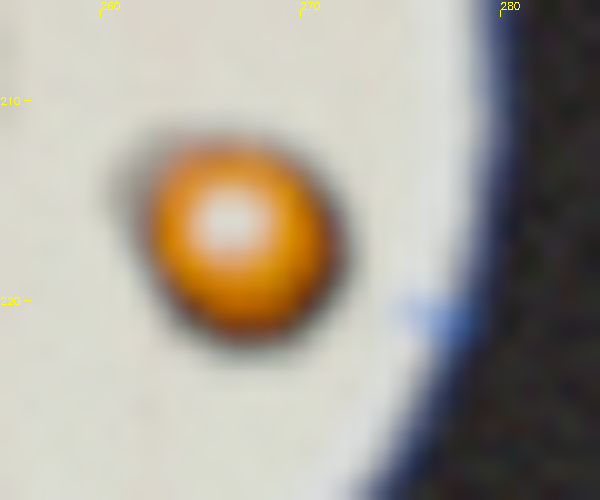

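```bash
python3 - <<'E'
from h import *
a=cv2.imread("pics/scene0.png"); s=robot.snapshot("scene"); b=s["image"][:,:,::-1]
for im in(a,b): print(im[190:204,296:300].mean((1,2)).round().astype(int))
e=cv2.imread("pics/e2.png"); e=cv2.resize(e,None,fx=1/6,fy=1/6,interpolation=cv2.INTER_AREA); print(e[55:69,51:55].mean((1,2)).round().astype(int))
togo([.517,-.0142,.19],-.355)
togo([.517,-.0142,.058],-.355)
E
```

```text
[ 54  53  53  54  53  53  55  91 141 158 179 172 166 173]
[ 54  55  53  52  54  54  55  93 143 160 182 163 145 155]
[ 99 100  98  87  65  53  52  52  55 100 166 164 148 151]
t 9.2167 pos [0.548  0.0742 0.2009] F [-0.7  0.5 -0.5] w 0.04688852688541846 q [0.032 0.098 1.368 0.    1.679 0.386]
shift tool [0.011  0.0016 0.0937]
R x [-0.004  0.    -1.   ] y ang -0.3539
roll 0.0011368915755998188
t 9.2167 pos [0.548  0.0742 0.2009] F [-0.7  0.5 -0.5] w 0.04688852688541846 q [0.032 0.098 1.368 0.    1.679 0.386]
shift tool [0.143  0.0021 0.0935]
R x [-0.004  0.    -1.   ] y ang -0.3539
roll 0.0011368915755998188
```

The knob's flange profile matches the start picture, and it sat 2 px lower while pressed, so it is fully out. Next I move over the column.

Call:
{"op": "send_rows", "data": {
  "increments": [
    [0.1,0,0.0005,0.035,0],
    [0.1,0,0.001,0.07,0],
    [0.1,0,0.0015,0.0935,0],
    [0.1,0,0.0015,0.0935,0],
    [0.1,0,0.0015,0.0935,0]
  ]
}}

```text
time: 9.63
tool_pos: [0.5173, -0.0147, 0.2019]
ee_rot: [-1.724, 1.569, 2.632]
wrist_force: [-0.3, 0.5, -0.1]
width: 0.0515
```

```bash
python3 - <<'E'
from h import *
togo([.517,-.0142,.058],-.355)
s=robot.snapshot("scene");crop(s,245,135,355,250,6,"h2.png")
togo([.517,-.0142,.058],-.355)
E
```

```text
t 9.6333 pos [ 0.5173 -0.0147  0.2019] F [-0.3  0.5 -0.1] w 0.05146944396011637 q [-1.380e-01  1.700e-02  1.451e+00  1.000e-03  1.675e+00  2.180e-01]
shift tool [ 0.1439 -0.0002 -0.0003]
R x [-0.002  0.001 -1.   ] y ang -0.3563
roll -0.0013001887547228197
t 9.6833 pos [ 0.5177 -0.0139  0.2021] F [0.2 0.2 0. ] w 0.05164933369426724 q [-1.370e-01  1.700e-02  1.451e+00  1.000e-03  1.675e+00  2.180e-01]
shift tool [ 0.1441 -0.0003  0.0006]
R x [-0.001  0.001 -1.   ] y ang -0.3549
roll 0.00014058953096784954
```

View pics/h2.png

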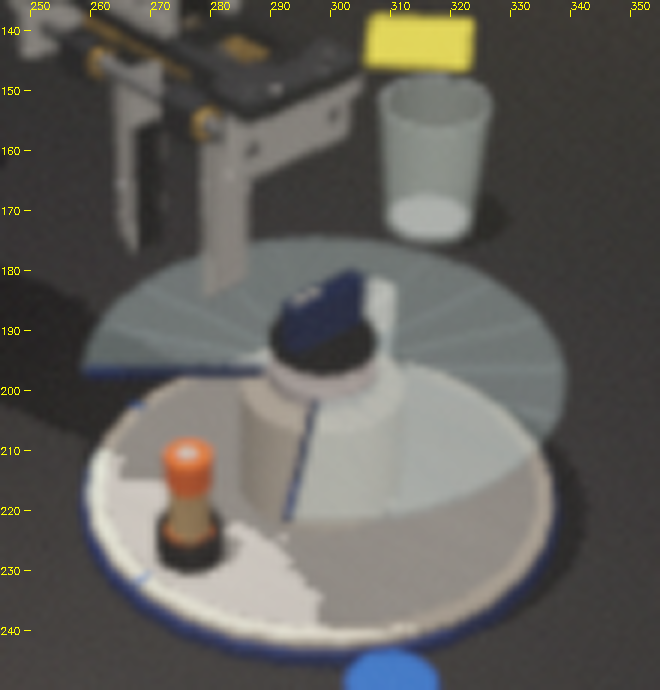

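The open fingers stand over the column: tips at (267,177) and (280,184), cap at (276,211). I descend slowly.

Call:
{"op": "send_rows", "data": {
  "increments": [
    [0.1,0.03,0,0,0],
    [0.1,0.06,0,0,0],
    [0.1,0.08,0,0,0],
    [0.1,0.095,0,0,0],
    [0.1,0.105,0,0,0]
  ]
}}

```text
time: 10.1
tool_pos: [0.5168, -0.0125, 0.0951]
ee_rot: [-1.501, 1.566, 2.86]
wrist_force: [-0.0, -0.5, -0.3]
width: 0.0519
```

Call:
{"op": "send_rows", "data": {
  "increments": [
    [0.1,0.012,0,0,0],
    [0.1,0.024,0,0,0],
    [0.1,0.034,0,0,0],
    [0.1,0.039,0,0,0],
    [0.1,0.039,0,0,0]
  ]
}}

```text
time: 10.52
tool_pos: [0.5172, -0.0138, 0.0576]
ee_rot: [-1.412, 1.568, 2.946]
wrist_force: [-0.6, 0.4, -0.5]
width: 0.0517
```

```bash
python3 - <<'E'
from h import *
s=robot.snapshot("scene");crop(s,245,135,355,250,6,"i2.png")
togo([.517,-.0142,.058],-.355)
s=robot.snapshot("top");crop(s,195,160,290,255,6,"i1.png")
togo([.517,-.0142,.058],-.355)
E
```

```text
t 10.5667 pos [ 0.5178 -0.014   0.0586] F [-0.1  0.8  1.2] w 0.051947678615675744 q [-0.137  0.094  1.661  0.     1.388  0.217]
shift tool [ 0.0006 -0.0007  0.0005]
R x [-0.001  0.    -1.   ] y ang -0.354
roll 0.0009681238922520929
t 10.6167 pos [ 0.5183 -0.0141  0.0593] F [-0.2  0.8 -0.2] w 0.051618972409133074 q [-0.137  0.093  1.66   0.     1.388  0.217]
shift tool [ 0.0013 -0.0012  0.0006]
R x [ 0.001  0.    -1.   ] y ang -0.3541
roll 0.0009191513788879835
```

View pics/i2.png

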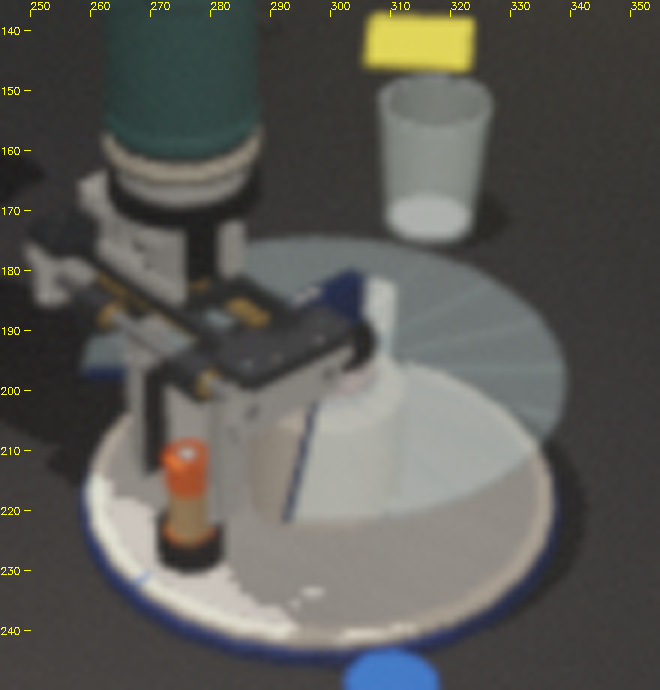

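View pics/i1.png

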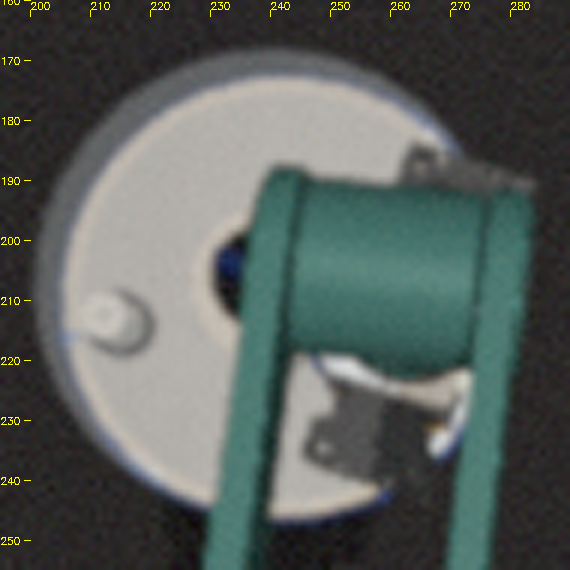

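```bash
python3 - <<'E'
from h import *
s=robot.snapshot("scene")
for p in([.5175,-.014,.087],[.5175,-.014,.058],[.5175,-.014,.04]): print(proj(s,[p]))
E
```

```text
[[275.90894911 210.34283481]]
[[276.05760516 217.52227524]]
[[276.14769233 221.87482853]]
```

Call:
{"op": "send_rows", "data": {
  "increments": [
    [-1,0,0,0,0],
    [-1,0,0,0,0],
    [-1,0,0,0,0],
    [-1,0,0,0,0],
    [-1,0,0,0,0]
  ]
}}

```text
time: 11.08
tool_pos: [0.5181, -0.0141, 0.0592]
ee_rot: [1.984, 1.57, 0.059]
wrist_force: [-0.1, -0.3, 1.5]
width: 0.0241
```

Call:
{"op": "send_rows", "data": {
  "increments": [
    [-1,0,0,0,0],
    [-1,0,0,0,0],
    [-1,0,0,0,0],
    [-1,0,0,0,0]
  ]
}}

```text
time: 11.42
tool_pos: [0.5181, -0.0141, 0.0592]
ee_rot: [1.915, 1.57, -0.01]
wrist_force: [-0.1, -0.5, 1.1]
width: 0.0242
```

```bash
python3 - <<'E'
from h import *
s=robot.snapshot("scene");crop(s,245,165,315,235,8,"j2.png")
togo([.517,-.0142,.058],-.355)
E
```

```text
t 11.4667 pos [ 0.5181 -0.014   0.0592] F [ 0.4 -0.2  1.4] w 0.024505068951876884 q [-0.137  0.093  1.66   0.     1.388  0.217]
shift tool [ 0.0012 -0.001   0.0005]
R x [ 0.  0. -1.] y ang -0.3539
roll 0.001055971684126522
```

View pics/j2.png

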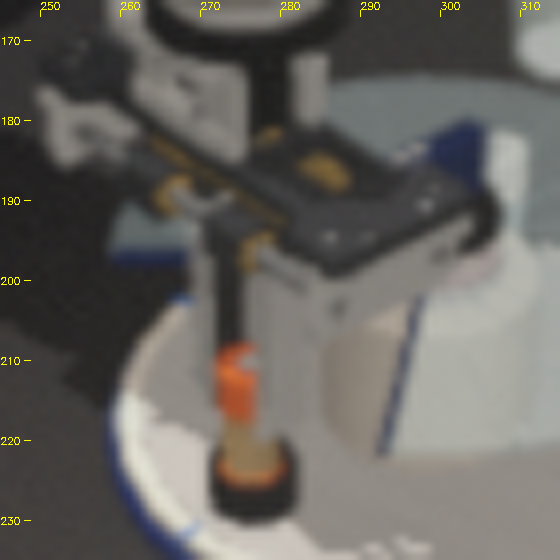

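Both fingers are on the cap, at 24.3 mm wide. The cap is 26 mm, so that is a little less than expected. I lift slowly and look again.

Call:
{"op": "send_rows", "data": {
  "increments": [
    [-1,-0.005,0,0,0],
    [-1,-0.01,0,0,0],
    [-1,-0.015,0,0,0],
    [-1,-0.022,0,0,0],
    [-1,-0.03,0,0,0]
  ]
}}

```text
time: 11.88
tool_pos: [0.5178, -0.014, 0.0895]
ee_rot: [-1.63, 1.57, 2.728]
wrist_force: [-0.6, -0.2, -0.6]
width: 0.0247
```

```bash
python3 - <<'E'
from h import *
s=robot.snapshot("scene");crop(s,245,145,315,235,6,"k2.png")
togo([.517,-.0142,.2],-.355)
E
```

```text
t 11.9333 pos [ 0.5192 -0.0142  0.0917] F [-0.4 -0.6 -0. ] w 0.024291237251479324 q [-0.137  0.068  1.62   0.     1.451  0.217]
shift tool [-0.1083 -0.0017  0.0007]
R x [ 0.004 -0.    -1.   ] y ang -0.354
roll 0.0010489871975694065
```

View pics/k2.png

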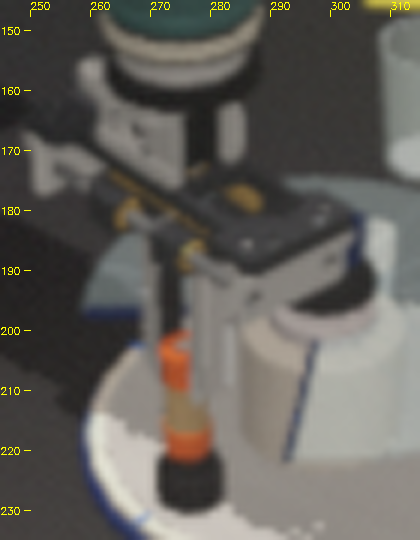

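The column comes up upright, its lower cap now above the cup rim at (276,218). I carry on lifting.

Call:
{"op": "send_rows", "data": {
  "increments": [
    [-1,-0.02,0,0,0],
    [-1,-0.045,0,0,0],
    [-1,-0.07,0,0,0],
    [-1,-0.09,0,0,0],
    [-1,-0.09,0,0,0]
  ]
}}

```text
time: 12.35
tool_pos: [0.5208, -0.0144, 0.1848]
ee_rot: [1.802, 1.56, -0.123]
wrist_force: [0.4, 0.2, -0.0]
width: 0.0242
```

```bash
python3 - <<'E'
from h import *
s=robot.snapshot("scene");crop(s,245,105,315,205,6,"l2.png")
togo([.528,-.249,.18],-.355)
E
```

```text
t 12.4 pos [ 0.5197 -0.0142  0.182 ] F [-0.2 -1.7 -0.5] w 0.02441487508682083 q [-0.137  0.021  1.487  0.     1.628  0.217]
shift tool [0.0023 0.0892 0.2173]
R x [ 0.007 -0.001 -1.   ] y ang -0.354
roll 0.0010171404594851996
```

View pics/l2.png

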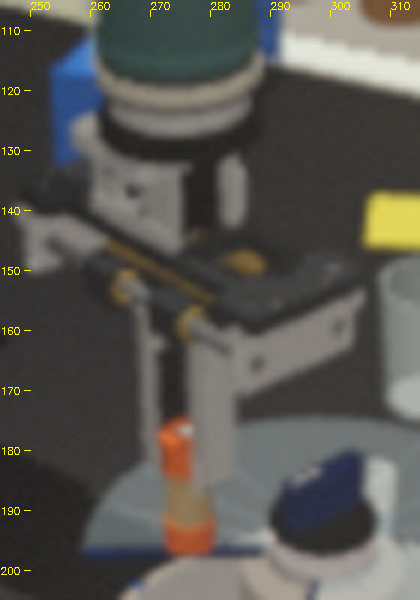

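Call:
{"op": "send_rows", "data": {
  "increments": [
    [-1,0,0.006,0.014,0],
    [-1,0,0.015,0.036,0],
    [-1,0,0.025,0.061,0],
    [-1,0,0.035,0.085,0],
    [-1,0,0.045,0.11,0]
  ]
}}

```text
time: 12.82
tool_pos: [0.521, -0.1334, 0.1766]
ee_rot: [-1.626, 1.567, 2.733]
wrist_force: [-0.3, -0.6, 0.1]
width: 0.0245
```

Call:
{"op": "send_rows", "data": {
  "increments": [
    [-1,0,0.01,0.024,0],
    [-1,0,0.02,0.05,0],
    [-1,0,0.03,0.075,0],
    [-1,0,0.038,0.095,0],
    [-1,0,0.044,0.107,0]
  ]
}}

```text
time: 13.23
tool_pos: [0.525, -0.2502, 0.1763]
ee_rot: [-1.601, 1.567, 2.755]
wrist_force: [-1.0, 1.1, -0.9]
width: 0.0244
```

Call:
{"op": "send_rows", "data": {
  "increments": [
    [-1,0.02,0,0,0],
    [-1,0.04,0,0,0],
    [-1,0.06,0,0,0],
    [-1,0.08,0,0,0],
    [-1,0.09,0,0,0]
  ]
}}

```text
time: 13.65
tool_pos: [0.5242, -0.2468, 0.0844]
ee_rot: [-1.806, 1.564, 2.553]
wrist_force: [-0.8, 0.2, -1.1]
width: 0.0242
```

```bash
python3 - <<'E'
from h import *
s=robot.snapshot("scene");crop(s,190,190,300,310,5,"m2.png")
s=robot.snapshot("top");crop(s,290,160,380,250,6,"m1.png")
togo([.528,-.249,.042],-.355)
E
```

```text
t 13.75 pos [ 0.5243 -0.2469  0.0853] F [ 0.3  0.9 -0.2] w 0.024331237654950173 q [-0.538  0.21   1.472  0.     1.466 -0.184]
shift tool [0.0432 0.0045 0.0008]
R x [-0.006  0.004 -1.   ] y ang -0.3536
roll 0.0013731244318395674
```

View pics/m2.png

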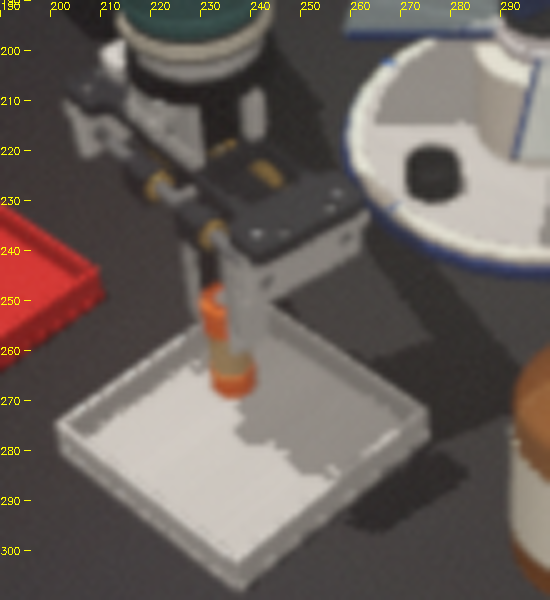

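View pics/m1.png

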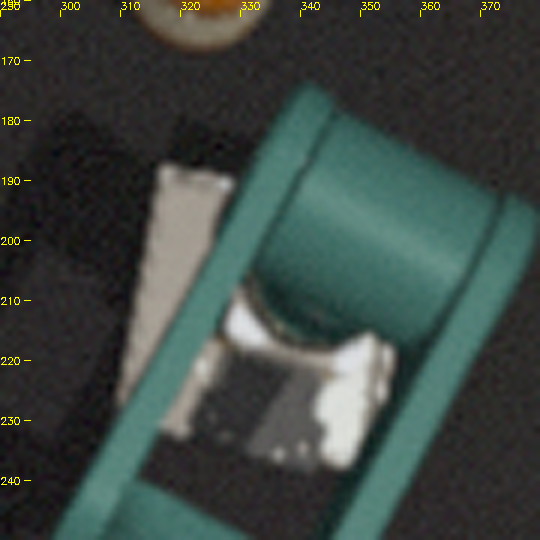

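```bash
python3 - <<'E'
from h import *
s=robot.snapshot("scene")
for z in(.113,.103,.063,.055,.047): print(z,proj(s,[[.5243,-.2469,z]]))
crop(s,215,235,255,280,13,"n.png")
E
```

```text
0.113 [[234.83620086 249.40795843]]
0.103 [[235.1381899  252.07800448]]
0.063 [[236.3125883  262.44932694]]
0.055 [[236.54122103 264.46617786]]
0.047 [[236.76783255 266.46447776]]
```

View pics/n.png

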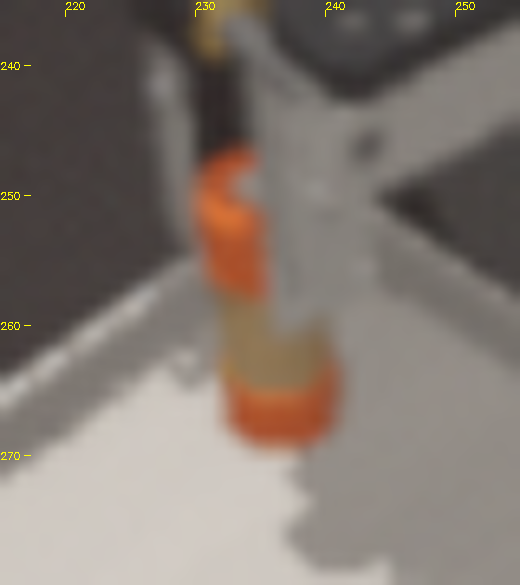

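The column hangs upright: its axis runs from about (234.5,250) to (236,266), which matches a projected vertical. I lower it onto the tray floor.

Call:
{"op": "send_rows", "data": {
  "increments": [
    [-1,0.012,0,0,0],
    [-1,0.024,0,0,0],
    [-1,0.032,0,0,0],
    [-1,0.037,0,0,0],
    [-1,0.038,0,0,0]
  ]
}}

```text
time: 14.22
tool_pos: [0.5254, -0.2479, 0.0493]
ee_rot: [-1.79, 1.568, 2.568]
wrist_force: [-0.0, -0.5, -0.8]
width: 0.0242
```

Call:
{"op": "send_rows", "data": {
  "increments": [
    [-1,0,0,0,0],
    [-1,0.001,0,0,0],
    [-1,0.002,0,0,0]
  ]
}}

```text
time: 14.47
tool_pos: [0.5267, -0.2487, 0.0496]
ee_rot: [1.465, 1.569, -0.459]
wrist_force: [-0.1, -0.1, -1.2]
width: 0.0247
```

```bash
python3 - <<'E'
from h import *
togo([.528,-.249,.042],-.355)
E
```

```text
t 14.4667 pos [ 0.5267 -0.2487  0.0496] F [-0.1 -0.1 -1.2] w 0.024673043198448034 q [-0.539  0.237  1.514  0.     1.389 -0.185]
shift tool [ 0.0076  0.0013 -0.0002]
R x [ 0.001 -0.001 -1.   ] y ang -0.3541
roll 0.0009493943761884616
```

Call:
{"op": "send_rows", "data": {
  "increments": [
    [-1,0.001,0,0,0],
    [-1,0.002,0,0,0],
    [-1,0.003,0,0,0],
    [-1,0.004,0,0,0],
    [-1,0.004,0,0,0]
  ]
}}

```text
time: 14.88
tool_pos: [0.5261, -0.2483, 0.0447]
ee_rot: [-1.982, 1.57, 2.377]
wrist_force: [-0.9, 0.7, -0.1]
width: 0.0243
```

Call:
{"op": "send_rows", "data": {
  "increments": [
    [-1,0.001,0,0,0],
    [-1,0.001,0,0,0],
    [-1,0.001,0,0,0]
  ]
}}

```text
time: 15.13
tool_pos: [0.5262, -0.2484, 0.0439]
ee_rot: [-2.587, 1.571, 1.772]
wrist_force: [-0.5, -0.8, -0.1]
width: 0.0243
```

Call:
{"op": "send_rows", "data": {
  "increments": [
    [-1,0.001,0,0,0],
    [-1,0.001,0,0,0],
    [-1,0.001,0,0,0]
  ]
}}

```text
time: 15.38
tool_pos: [0.5262, -0.2484, 0.0429]
ee_rot: [-2.342, 1.571, 2.016]
wrist_force: [-0.1, 0.1, -1.1]
width: 0.0246
```

Call:
{"op": "send_rows", "data": {
  "increments": [
    [-1,0.001,0,0,0],
    [-1,0.001,0,0,0],
    [-1,0.001,0,0,0]
  ]
}}

```text
time: 15.63
tool_pos: [0.5264, -0.2485, 0.0423]
ee_rot: [1.5, 1.57, -0.425]
wrist_force: [-1.0, -0.1, 0.7]
width: 0.0241
```

Call:
{"op": "send_rows", "data": {
  "increments": [
    [-1,0.0005,0,0,0],
    [-1,0.0005,0,0,0],
    [-1,0.0005,0,0,0]
  ]
}}

```text
time: 15.88
tool_pos: [0.5264, -0.2486, 0.0422]
ee_rot: [1.48, 1.57, -0.445]
wrist_force: [-0.7, 0.5, 4.3]
width: 0.0241
```

The column touches the floor at TCP z 0.042, as predicted, with 4 N. I release it and back off.

Call:
{"op": "send_rows", "data": {
  "increments": [
    [-0.4,0,0,0,0],
    [-0.2,0,0,0,0],
    [0,0,0,0,0],
    [0.1,0,0,0,0],
    [0.1,0,0,0,0]
  ]
}}

```text
time: 16.3
tool_pos: [0.526, -0.2483, 0.0409]
ee_rot: [-1.909, 1.57, 2.449]
wrist_force: [1.4, 0.3, 0.1]
width: 0.0508
```

Call:
{"op": "send_rows", "data": {
  "increments": [
    [0.1,0,0,0,0],
    [0.1,-0.005,0,0,0],
    [0.1,-0.015,0,0,0],
    [0.1,-0.035,0,0,0],
    [0.1,-0.06,0,0,0]
  ]
}}

```text
time: 16.72
tool_pos: [0.5252, -0.2478, 0.101]
ee_rot: [-1.78, 1.567, 2.578]
wrist_force: [0.1, -0.4, 0.4]
width: 0.0515
```

Call:
{"op": "send_rows", "data": {
  "increments": [
    [0.1,-0.03,0,0,0],
    [0.1,-0.06,0,0,0],
    [0.1,-0.09,0,0,0],
    [0.1,-0.12,0,0,0],
    [0.1,-0.12,0,0,0]
  ]
}}

```text
time: 17.13
tool_pos: [0.529, -0.25, 0.231]
ee_rot: [1.396, 1.555, -0.529]
wrist_force: [-0.4, -0.4, 0.9]
width: 0.0514
```

```bash
python3 - <<'E'
from h import *
s=robot.snapshot("scene");crop(s,190,165,350,310,5,"o2.png")
s=robot.snapshot("top");crop(s,195,125,375,260,4,"o1.png")
togo([.4,-.15,.25],-.355)
E
```

```text
t 17.2333 pos [ 0.5271 -0.2489  0.2243] F [-0.8  0.1 -0.3] w 0.051601878528266996 q [-0.539  0.154  1.26   0.     1.722 -0.185]
shift tool [-0.0266 -0.1533 -0.0487]
R x [ 0.005 -0.003 -1.   ] y ang -0.3539
roll 0.0010923410005811984
```

View pics/o2.png

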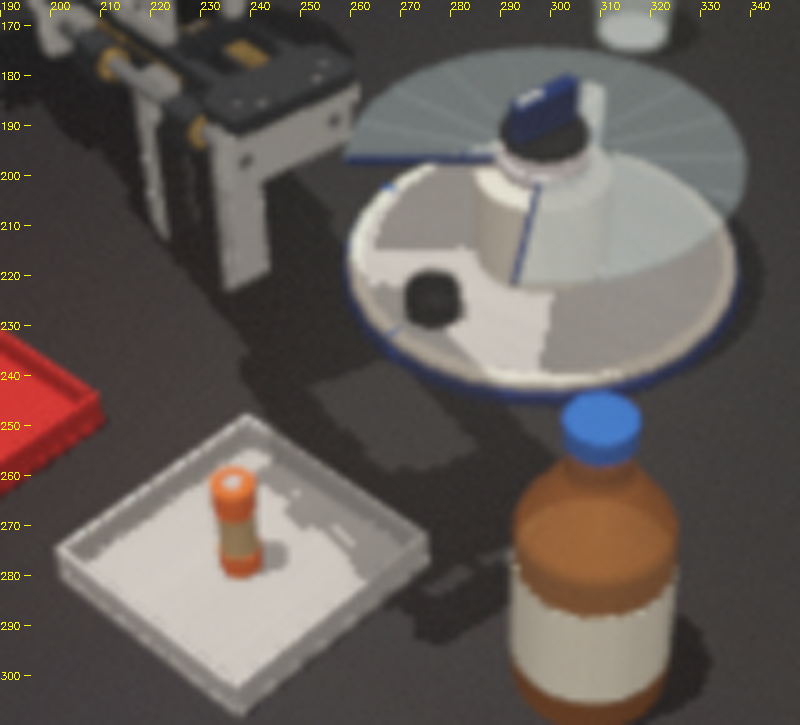

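View pics/o1.png

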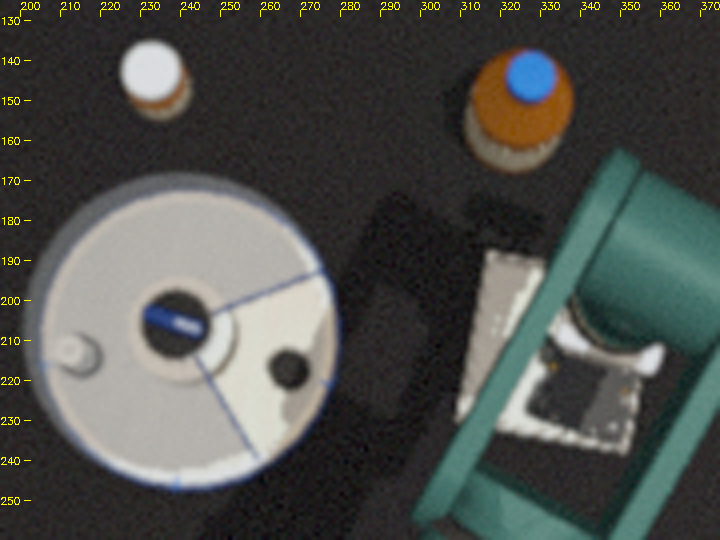

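The orange column stands upright in the steel tray, spanning (233,262) to (236,278) in the scene view. Its cup is empty, and the guard opening stands over that cup with the knob out. The white column, bottle and jar are where they were. I hand the job in.

```bash
python3 - <<'E'
from h import *
a=cv2.imread("pics/top0.png").astype(int); s=robot.snapshot("top"); b=s["image"][:,:,::-1].astype(int)
for n,(x,y) in dict(bottle=(324,150),jar=(233,145),beaker=(153,231),white=(214,214)).items(): print(n,abs(a-b)[y-12:y+12,x-12:x+12].mean())
print(robot.close_job())
E
```

```text
bottle 3.346064814814815
jar 2.9265046296296298
beaker 2.5231481481481484
white 2.755787037037037
the job is handed in; nothing more can be done
None
```

The orange column is out of the carousel and standing upright in the steel tray. I handed the job in at about 17 s, against the 54 s limit; no verdict was reported.

- **Guard:** I gripped the knob, pushed it fully in (about 8 mm, about 14 N) and turned it anticlockwise to the orange column. It then came back up to its starting height and the flange matched the first picture, so I take it as fully out and locked. The guard was not moved again after that.
- **Column:** I lifted it through the opening and lowered it until it touched the tray floor at the height I had worked out, with about 4 N. I then let go and backed the gripper clear.
- **Bystanders:** Before and after pictures show no change at the bottle, jar, beaker or white column.

**Readings that disagreed:**
- The grip on the 26 mm cap read about 24.3 mm. The column hung straight and did not slip.
- My estimates of the carousel's yaw ranged from about -0.08 to -0.11 rad, within the guard's 0.05 rad of play.

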